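Push a row of tube sections home in a weld fixture and bolt them in

ROBOT

A 6-joint arm with a two-finger parallel gripper is mounted at the origin on the work surface. World frame = base frame: x ahead of the robot, y to its left, z up, the work surface at z = 0. Lengths are in m, angles in degrees, forces in N, time in s.
With the tool pointing down it reaches from about 0.425 to 0.925 m from the base axis. Payload 12.5 kg.
Tool frame: the origin (TCP) lies on the centre line of the jaws, within the pads' length; the fingertips stand bot.tcp_to_tips ahead of it and the grasp point (between the pads) lies 5 mm behind it (bot.tcp_to_tips is the distance from the TCP to the fingertips, in m); z points along the fingers, y is the direction in which the jaws open and shut (so a half turn about z gives the same grasp; the last joint's range is limited). The gripper opens to 85 mm and grips with 20 to 120 N. Pads are 22 mm wide; open, the fingers measure 114 mm over their backs; the gripper's body (76 mm by 85 mm) begins 54 mm behind the grasp point. The pads swing forward as they close: fully open they stand 13 mm farther back than shut.
Start: joints at [59.725, 28.126, 89.318, -0, 62.55, -6.05], TCP at [0.256, 0.57, 0.245] pointing down, gripper open.
Joint ranges: [-177.58, 177.58], [-47.91, 125.51], [2.72, 160], [-65.01, 245.01], [3.68, 167.84], [-153.87, 153.87]. Speed limits (degrees/s): [127.2, 127.2, 159.86, 180, 180, 180].

INTERFACE

Orientations are given as [roll, pitch, yaw] about the fixed x, y, z axes, in that order (R = Rz(yaw) Ry(pitch) Rx(roll)).
In Python, from cell import bot, optics gives the robot as it stands. The module is installed in compiled form; this text tells all that it offers.
- The arm moves only by the shell command python3 -m creep 'ROWS' [FORCE]. ROWS is JSON, one flat list of numbers, 7 for each row, row after row: the shift along the tool's x, y, z scaled (see below), then the turn, a rotation vector about the tool's x, y, z scaled (see below), then the gripper's target within -1 to 1 (shut at 1, half-way at 0, fully open at -1). A call has 1 to 20 rows; each row shifts and turns the commanded pose from where the row before left it, along the tool's axes as they then stand; what a row does not reach is not made up. The controller multiplies each number of a shift by 0.04 m and each number of a turn by 6 degrees. A row lasts 1/10 s, in which the tool goes at most 50 mm and 8.59 degrees, less where a joint would pass 70% of its speed; a pose out of reach is approached as far as the arm can. A call with a number of a shift or a turn outside -1 to 1 is refused whole. A call with a gripper value outside its range is refused whole. The fingers move at their own pace and stop on an object; FORCE is the grip in N (left out, the last holds). Time passes only in rows, so rows that do not move let the fingers close. It gives the time, the measured TCP pose, the force and the opening at its end, in the units of the state.
- bot.read_state(): the state, without advancing time (a new reading comes with each control period).
- optics.read_camera(name): name is "side" or "top"; returns a dict with "color" (400x640x3 uint8, blue, green, red), "mtx" (3x3 intrinsics, pixels), "distortion" ([k1, k2, p1, p2, k3] as OpenCV has them; the pictures are not rectified), "camera_from_world" (4x4, takes a point from world to camera coordinates). Camera axes: x right, y down, z forward; pixel columns grow to the right and rows downward; lengths in m; the calibration is good to about 2 mm. A picture is of the moment at which its call begins. There is no depth.
- bot.job_done(): hands the job in, once; it reports no verdict.
The state is a dict: "clock": time; "joint_positions": joint angles; "joint_vel": joint speeds; "joint_torque": joint torques, N m; "tcp_pos": TCP position; "ee_rot": TCP orientation; "wrist_force": force on the tool from outside, world axes, zero at the start; "torque": the same for the moment, N m; "grip_width": opening from 0.0 (shut) to 1.0 (fully open).
Only numpy, scipy, OpenCV 4.12 (cv2) and the standard library are available. Lean on these libraries where they do the work, as an engineer would, in place of code of your own. Each camera call takes 0.05 s, during which the arm holds its last target. There are 200 camera calls.

TASK

Push the row of four square tube sections along the channel rail as one train, pushing only on the last tube, until the first one sits fully home against the end stop and all four touch. Then push the cross bolt all the way in behind the last tube so that the row is locked. Slide the tubes only, never lift or tip them, and leave everything else on the bench where it is.

Things in the scene. Friction and masses are not known exactly. Their poses are not given: they have to be found in the camera images.
- fixture: Steel weld fixture fixed to the bench; its place and yaw vary. Origin: at bench height under the channel's middle line, in line with the bolt. x runs along the channel to the end stop, y across it to the bolt's handle side, z up. Channel floor 8 mm above the bench, x = -190 to 170 mm, between side lips 43 mm apart inside, 6.5 mm thick, tops 18 mm above the bench.
- stop_face (a point): Foot of the end stop's face, mid channel, on its floor: fixture x = 170 mm, y = 0, 8 mm above the bench. The stop is a steel block 30 x 70 mm, its top 52 mm above the bench. Same axes as the fixture.
- bolt_foot (a point): Outer edge of the bolt's flat foot on the fixture's +y side (fixture x = 0, y = 140 mm, 8 mm above the bench). The foot is 64 mm wide in x; on it a ledge under the bolt, 16 mm wide, top 19 mm above the bench, y = 30 to 126 mm, and a bridge over the bolt, 41 mm wide in x, y = 34 to 54 mm, top 38 mm above the bench.
- tube_a: First tube of the row (nearest the stop): upright section of square steel tube, open on top, 40 x 40 mm, 40 mm tall, walls 4 mm, 0.13 to 0.23 kg. Origin: centre of its underside; x along the channel to the stop. The row starts with gaps under 1 mm, 50 to 110 mm short of the stop. Home, this origin is at fixture x = 150 mm.
- tube_b: Second tube of the row: upright section of square steel tube, open on top, 40 x 40 mm, 40 mm tall, walls 4 mm, 0.13 to 0.23 kg. Origin: centre of its underside; x along the channel to the stop. The row starts with gaps under 1 mm, 50 to 110 mm short of the stop. Home, this origin is at fixture x = 110 mm.
- tube_c: Third tube of the row: upright section of square steel tube, open on top, 40 x 40 mm, 40 mm tall, walls 4 mm, 0.13 to 0.23 kg. Origin: centre of its underside; x along the channel to the stop. The row starts with gaps under 1 mm, 50 to 110 mm short of the stop. Home, this origin is at fixture x = 70 mm.
- tube_d: Last tube of the row (farthest from the stop; its rear face is 20 mm behind its origin): upright section of square steel tube, open on top, 40 x 40 mm, 40 mm tall, walls 4 mm, 0.13 to 0.23 kg. Origin: centre of its underside; x along the channel to the stop. The row starts with gaps under 1 mm, 50 to 110 mm short of the stop. Home, this origin is at fixture x = 30 mm.
- bolt (a joint): Cross bolt: flat bar 14 mm wide, 20 to 32 mm above the bench, sliding to fixture -y at x = 0. In m: 0 = fully out, 0.058 = fully in (its own end); starts at 0 to 0.008, tip 40 to 32 mm from the channel's middle line. In, it reaches 18 mm past that line, 3 mm behind the last tube of a row that is home; tubes not home block it. Slides with about 2 N, stays where left.
- bolt_lug (a point): Top middle of the outer (+y) face of the bolt's handle, an upright plate 40 mm wide (fixture x), 10 mm thick (y), 20 to 62 mm above the bench. This point is 62 mm above the bench and moves with the bolt: fixture y = 125 mm with the bolt out, 67 mm with it in. Push this face to fixture -y.
- spare_tube: Bystander: loose upright square tube, 40 x 40 mm, 60 mm tall, on the bench on the fixture's -y side; not part of the row. Origin: centre of underside.
- offcut: Bystander: loose square tube offcut, 50 x 50 mm, 26 mm tall, on the bench beside the rail. Origin: centre of underside.
- magnet: Bystander: L-shaped welding magnet, about 60 x 60 mm, 20 mm tall, beside the rail. Origin: middle of its underside.
- chipping_hammer: Bystander: chipping hammer lying on the bench, 220 mm long, 25 mm tall. Origin under the middle of its handle, x towards the head.
- wire_brush: Bystander: wire brush lying on the bench, 260 x 28 mm, 35 mm tall. Origin: centre of underside, x along it.
- spray_can: Bystander: upright spray can, 66 mm diameter, 190 mm tall. Origin: centre of underside.
- pliers: Bystander: pliers lying on the bench, about 180 mm long, 15 mm tall. Origin near the pivot, x towards the jaws.
Mind the look-alikes: they are no part of the job. What is shaped like the tube_d but orange is not meant.

How it is judged:
By the outcome, as a careful person would: the job done as asked, in the order asked, and still so for the second after the job is handed in, with the robot touching nothing.
It also fails if it takes over 45 s, if anything falls off the work surface, if the arm or the gripper's body presses on something with over 40 N, if the wrist force passes 120 N, or if a joint passes its speed limit or range.

## Working session

There is one attempt and no reset: what is moved stays moved. The work goes in short steps, Python scripts to look and compute and a shell command to move; the robot and the scene stay as the last step left them, time stands still between calls to the robot, and variables do not carry over. Pictures are saved under pics/ and viewed, about 8 in all and at most 12, crops included, and the job is handed in when it is done.

```bash
mkdir -p pics; python3 - <<'E'
from cell import bot, optics
import cv2
s=bot.read_state(); print({k:s[k] for k in('clock','tcp_pos','ee_rot','wrist_force','grip_width')},bot.tcp_to_tips)
for n in('top','side'):
    c=optics.read_camera(n); cv2.imwrite(f'pics/{n}0.png',c['color']); print(n,c['mtx'].tolist(),c['distortion'],c['camera_from_world'].tolist())
E
```

```text
{'clock': 0.0, 'tcp_pos': array([0.25631365, 0.56978433, 0.24472601]), 'ee_rot': array([-1.79935280e+02, -8.37730880e-03,  1.55774451e+02]), 'wrist_force': array([ 0.24414837, -0.4962064 , -0.69993193]), 'grip_width': 1.0038730769495388} 0.014
top [[434.2906206302152, 0.0, 314.85197365242306], [0.0, 434.2906206302152, 201.40772185484883], [0.0, 0.0, 1.0]] [-0.10102521  0.          0.          0.          0.        ] [[-0.0117729439375077, -0.9998049818251962, 0.01585547566500761, -0.029555772000180343], [-0.99321920418396, 0.009858371162990225, -0.11583792538799312, 0.56415574686155], [0.11565902572313949, -0.017111716323387066, -0.9931415704385967, 1.0698744655248065], [0.0, 0.0, 0.0, 1.0]]
side [[437.67476268271844, 0.0, 320.3574308587234], [0.0, 437.67476268271844, 208.17232574517556], [0.0, 0.0, 1.0]] [0.00471008 0.         0.         0.         0.        ] [[-0.9803438445853779, -0.1972844375451024, 0.002190225119191081, 0.5681129571561451], [-0.14604472259188678, 0.7181706038345208, -0.6803689607786488, 0.1559424524085269], [0.13265325245397855, -0.667315393566245, -0.7328664817843075, 1.01431420026093], [0.0, 0.0, 0.0, 1.0]]
```

View pics/top0.png

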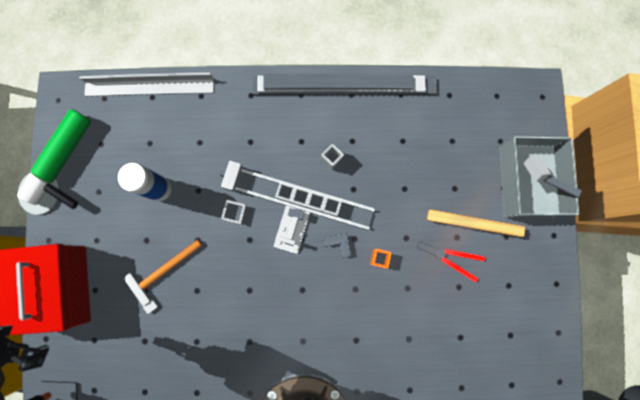

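View pics/side0.png

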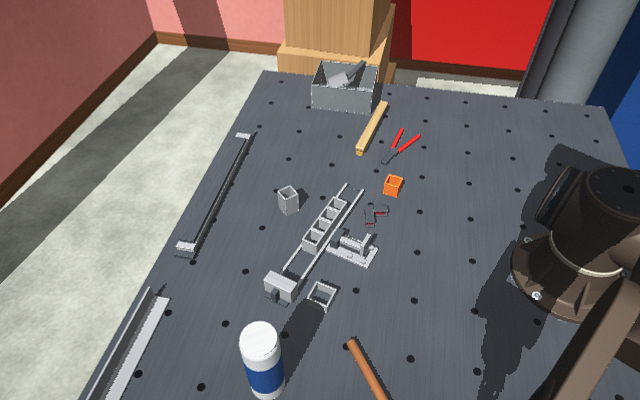

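```bash
python3 - <<'E'
import cv2
a=cv2.imread('pics/top0.png')[140:270,205:405]
cv2.imwrite('pics/crop1.png',cv2.resize(a,None,fx=4,fy=4,interpolation=cv2.INTER_CUBIC))
b=cv2.imread('pics/side0.png')[170:320,250:410]
cv2.imwrite('pics/crop2.png',cv2.resize(b,None,fx=4,fy=4,interpolation=cv2.INTER_CUBIC))
E
```

```text
(no output)
```

View pics/crop1.png

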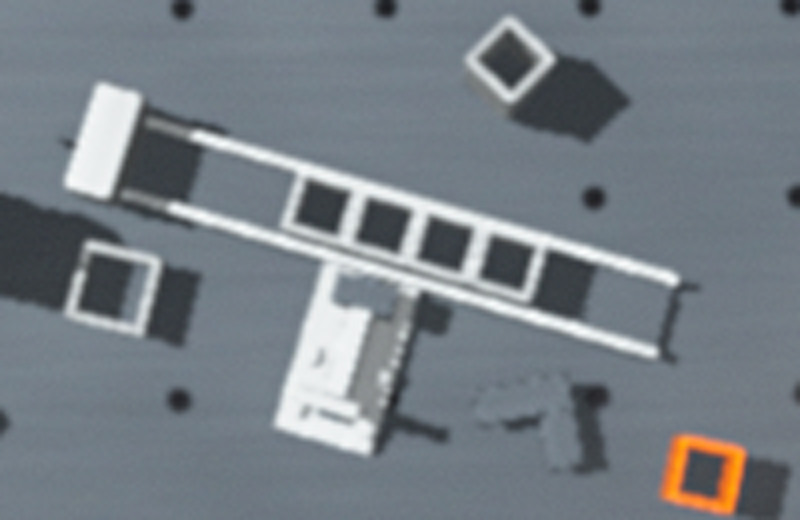

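View pics/crop2.png

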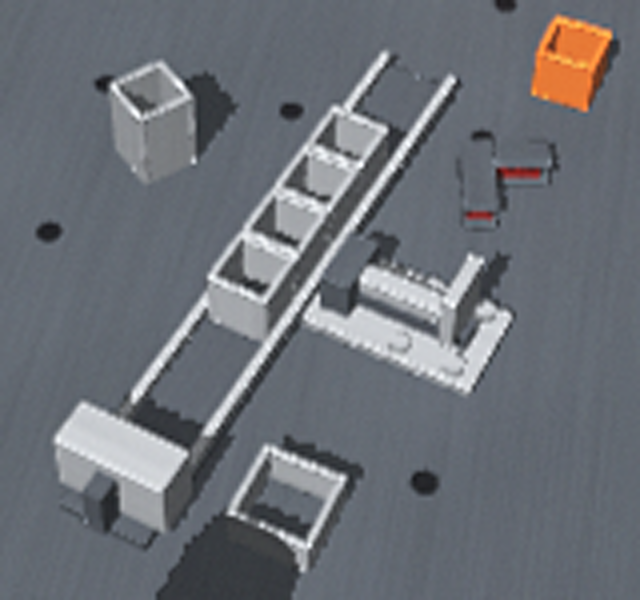

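```bash
cat > h.py <<'E'
import numpy as np, cv2
from cell import bot, optics
C={n:optics.read_camera(n) for n in('top','side')}
CR={'top':(205,140),'side':(250,170)}
def ray(n,uv,z):          # crop pixel -> world point at height z
    c=C[n]; T=c['camera_from_world']; R=T[:3,:3]; o=-R.T@T[:3,3]
    p=cv2.undistortPoints(np.array([[[(uv[0]+.5)/4-.5+CR[n][0],(uv[1]+.5)/4-.5+CR[n][1]]]],float),c['mtx'],c['distortion'])[0,0]
    d=R.T@np.array([*p,1]); return (o+d*(z-o[2])/d[2])[:2]
def fit(F,W):
    F,W=np.array(F),np.array(W); f,w=F-F.mean(0),W-W.mean(0)
    a=np.arctan2((f[:,0]*w[:,1]-f[:,1]*w[:,0]).sum(),(f*w).sum())
    R=np.array([[np.cos(a),-np.sin(a)],[np.sin(a),np.cos(a)]]); return a,R,W.mean(0)-R@F.mean(0)
E
python3 - <<'E'
from h import *
P={'top':[((146,92),170,-35,52),((102,83),200,-35,52),((66,188),200,35,52),((108,200),170,35,52),((682,279),-190,-24.75,18),((660,352),-190,24.75,18),((273,427),32,140,8),((372,455),-32,140,8)],
'side':[((85,402),170,-35,52),((190,459),170,35,52),((55,437),200,-35,52),((168,487),200,35,52),((386,54),-190,-24.75,18),((452,77),-190,24.75,18),((512,316),-32,140,8),((467,387),32,140,8)]}
def go(ns):
    F=[];W=[]
    for n in ns:
        for uv,x,y,z in P[n]: F.append((x/1e3,y/1e3)); W.append(ray(n,uv,z/1e3))
    a,R,t=fit(F,W); print(ns,np.degrees(a),t,'res mm\n',np.round(((np.array(W)-t)@R-np.array(F))*1e3,1).tolist()); return a,R,t
go(['top']);go(['side']);a,R,t=go(['top','side'])
T={'top':[(547,248),(530,301),(298,170),(283,226)],'side':[(338,107),(388,127),(210,277),(265,300)]}
for n in T:
    print(n,'tube d rear/a front',[np.round((ray(n,u,.048)-t)@R*1e3,1).tolist() for u in T[n]])
s=bot.read_state();print(s['tcp_pos'],s['ee_rot'],s['clock'],'tcp in fix',(np.array(s['tcp_pos'][:2])-t)@R)
for x,y in((-.15,0),(.01,0),(0,.16),(0,.067)): p=t+R@[x,y]; print(x,y,p,np.hypot(*p))
E
```

```text
['top'] 72.63327200286925 [ 0.57610443 -0.00149088] res mm
 [[-0.1, -1.9], [-1.6, 0.6], [-0.8, 0.9], [1.5, 0.5], [-0.8, -0.6], [-0.1, -0.7], [2.0, 1.1], [-0.1, -0.1]]
['side'] 72.89377837714524 [0.57732651 0.0023444 ] res mm
 [[0.3, 1.9], [4.4, 1.1], [-2.8, 0.1], [-5.2, -0.3], [1.7, 0.8], [0.5, 0.3], [2.3, -0.8], [-1.2, -3.1]]
['top', 'side'] 72.7629068371892 [5.76714948e-01 4.26402886e-04] res mm
 [[-2.2, -2.2], [-3.7, 0.2], [-2.7, 0.5], [-0.4, 0.2], [-2.9, -0.1], [-2.0, -0.3], [0.3, 1.1], [-1.8, -0.0], [2.3, 2.3], [6.3, 1.5], [-0.8, 0.5], [-3.2, 0.2], [3.8, 0.4], [2.4, -0.2], [4.0, -0.9], [0.5, -3.1]]
top tube d rear/a front [[-102.5, -15.2], [-101.6, 19.9], [61.5, -17.7], [60.0, 19.0]]
side tube d rear/a front [[-98.9, -17.0], [-98.4, 18.9], [60.8, -18.6], [60.3, 17.9]]
[0.2563639  0.56988293 0.24496496] [-1.79964767e+02 -5.56038743e-03  1.55774761e+02] 0.2 tcp in fix [0.44895188 0.47470806]
-0.15 0 [ 0.53226598 -0.14283661] 0.5510983330889011
0.01 0 [0.57967821 0.00997727] 0.5797640692787633
0 0.16 [0.42390107 0.04783863] 0.4265919060128426
0 0.067 [0.51272414 0.02028027] 0.5131250637960248
```

```bash
python3 -m creep '[0,0,0,0,0,0.99,1, 0,0,0,0,0,0.99,1, 0,0,0,0,0,0.99,1, 0,0,0,0,0,0.99,1, 0,0,0,0,0,0.99,1, 0,0,0,0,0,0.99,1, 0,0,0,0,0,0.99,1, 0,0,0,0,0,0.99,1, 0,0,0,0,0,0.99,1, 0,0,0,0,0,0.99,1, 0,0,0,0,0,0.99,1, 0,0,0,0,0,0.99,1, 0,0,0,0,0,0.99,1, 0,0,0,0,0,0.99,1]' 60
python3 -m creep '[-0.8,0.65,0,0,0,0,1, -0.8,0.65,0,0,0,0,1, -0.8,0.65,0,0,0,0,1, -0.8,0.65,0,0,0,0,1, -0.8,0.65,0,0,0,0,1, -0.8,0.65,0,0,0,0,1, -0.8,0.65,0,0,0,0,1, -0.8,0.65,0,0,0,0,1, -0.8,0.65,0,0,0,0,1, -0.8,0.65,0,0,0,0,1, -0.8,0.65,0,0,0,0,1, -0.8,0.65,0,0,0,0,1, -0.8,0.65,0,0,0,0,1, -0.8,0.65,0,0,0,0,1, -0.8,0.65,0,0,0,0,1, -0.8,0.65,0,0,0,0,1, -0.8,0.65,0,0,0,0,1, -0.8,0.65,0,0,0,0,1, 0,0,0,0,0,0,1]'
cat >> h.py <<'E'
A=np.radians(72.75); R0=np.array([[np.cos(A),-np.sin(A)],[np.sin(A),np.cos(A)]]); t0=np.array([.5767,.0004])
def rep():
    s=bot.read_state(); print('t',s['clock'],'fix mm',np.round((np.array(s['tcp_pos'][:2])-t0)@R0*1e3,1),'z',round(s['tcp_pos'][2]*1e3,1),'rot',np.round(s['ee_rot'],2),'F fix',np.round(np.array(s['wrist_force'][:2])@R0,1),round(s['wrist_force'][2],1),'g',round(s['grip_width'],3))
E
python3 -c 'from h import *;rep()'
```

```text
clock: 1.6
tcp_pos: [0.2564, 0.5699, 0.2451]
ee_rot: [-180.0, 0.0, 72.4]
wrist_force: [0.5, 0.1, -0.3]
grip_width: -0.003
clock: 3.5
tcp_pos: [0.5323, -0.1234, 0.2448]
ee_rot: [180.0, 0.0, 72.4]
wrist_force: [-0.3, 0.8, -0.3]
grip_width: -0.003
t 3.6 fix mm [-128.7    8.2] z 244.8 rot [-1.7994e+02 -1.0000e-02  7.2520e+01] F fix [0.1 0.3] -0.0 g 0.003
```

```bash
python3 -m creep '[-0.15,0.2,0.8,0,0,0.05,1, 0,0,0.8,0,0,0,1, 0,0,0.8,0,0,0,1, 0,0,0.8,0,0,0,1, 0,0,0.8,0,0,0,1, 0,0,0,0,0,0,1]'
python3 - <<'E'
from h import *
rep()
a=C['top']['color'][140:270,205:405]; b=C['side']['color'][120:270,250:410]
cv2.imwrite('pics/p3.png',cv2.resize(np.hstack([cv2.copyMakeBorder(a,0,20,0,0,0),b]),None,fx=2.2,fy=2.2,interpolation=2))
E
```

```text
clock: 4.2
tcp_pos: [0.535, -0.1259, 0.0824]
ee_rot: [-179.6, -0.0, 72.4]
wrist_force: [-1.3, 0.2, 0.2]
grip_width: 0.002
t 4.3 fix mm [-133.3    0.4] z 85.9 rot [-1.7996e+02 -1.0000e-02  7.2370e+01] F fix [-0.1  0.1] 0.7 g 0.002
```

View pics/p3.png

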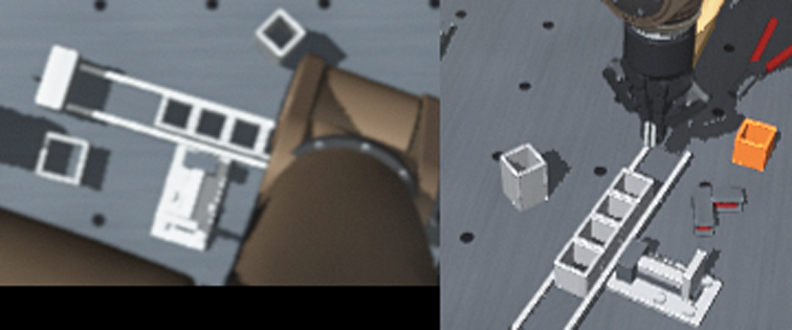

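The shut fingers hang over the channel, behind tube_d (right panel, about (650,140)), and everything else stands where it was. Next I go down, then creep to contact.

```bash
python3 -m creep '[0,0,0.5,0,0,0,1, 0,0,0.5,0,0,0,1, 0,0,0.3,0,0,0.06,1, 0,0,0,0,0,0,1, 0,0,0,0,0,0,1]'
python3 -c 'from h import *;rep()'
python3 -m creep '[0.1,0,0,0,0,0,1, 0.1,0,0,0,0,0,1, 0.1,0,0,0,0,0,1, 0.1,0,0,0,0,0,1, 0.1,0,0,0,0,0,1, 0.1,0,0,0,0,0,1]'
python3 -c 'from h import *;rep()'
```

```text
clock: 4.8
tcp_pos: [0.5373, -0.1277, 0.0344]
ee_rot: [179.9, -0.0, 72.0]
wrist_force: [1.4, -0.8, 0.9]
grip_width: 0.004
t 4.9 fix mm [-134.    -0.4] z 34.4 rot [179.91  -0.    71.96] F fix [ 0.8 -0.4] 0.3 g -0.0
clock: 5.5
tcp_pos: [0.5443, -0.1044, 0.0333]
ee_rot: [-180.0, -0.0, 72.0]
wrist_force: [-0.6, -1.8, -0.7]
grip_width: -0.003
t 5.6 fix mm [-109.6   -0.2] z 33.3 rot [-1.800e+02 -1.000e-02  7.199e+01] F fix [-0.2  0.2] 1.1 g 0.001
```

```bash
python3 -m creep '[0.1,0,0,0,0,-0.12,1, 0.1,0,0,0,0,0,1, 0.12,0,0,0,0,0,1, 0.12,0,0,0,0,0,1, 0.12,0,0,0,0,0,1, 0.12,0,0,0,0,0,1, 0.12,0,0,0,0,0,1, 0.12,0,0,0,0,0,1, 0.12,0,0,0,0,0,1, 0.12,0,0,0,0,0,1, 0.12,0,0,0,0,0,1, 0.12,0,0,0,0,0,1, 0.12,0,0,0,0,0,1, 0.12,0,0,0,0,0,1, 0.12,0,0,0,0,0,1, 0.12,0,0,0,0,0,1, 0.12,0,0,0,0,0,1, 0.1,0,0,0,0,0,1, 0.1,0,0,0,0,0,1]'
python3 - <<'E'
from h import *
rep()
a=C['top']['color'][140:270,205:405]; b=C['side']['color'][150:300,230:390]
cv2.imwrite('pics/p4.png',cv2.resize(np.hstack([cv2.copyMakeBorder(a,0,20,0,0,0),b]),None,fx=2.2,fy=2.2,interpolation=2))
E
```

```text
clock: 7.5
tcp_pos: [0.5705, -0.0205, 0.0333]
ee_rot: [-180.0, -0.0, 72.7]
wrist_force: [-1.0, -3.8, -1.7]
grip_width: -0.002
t 7.6 fix mm [-21.4  -0.4] z 33.3 rot [ 1.7998e+02 -2.0000e-02  7.2690e+01] F fix [ 0.9 -0.3] 0.4 g -0.0
```

View pics/p4.png

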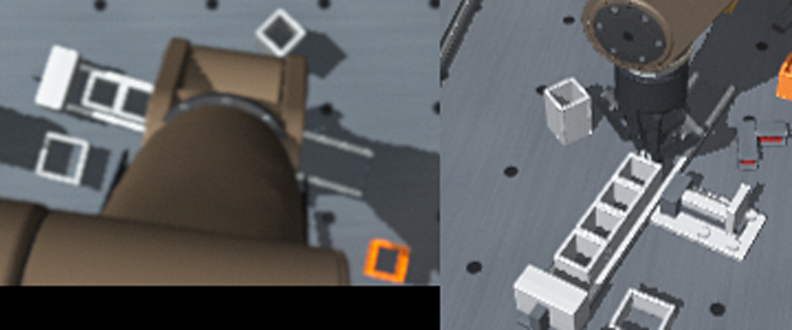

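The train is together and upright, with about 20 mm left to the stop. I finish slowly and watch the force.

```bash
python3 -m creep '[0.06,0,0,0,0,0,1, 0.06,0,0,0,0,0,1, 0.06,0,0,0,0,0,1, 0.06,0,0,0,0,0,1, 0.06,0,0,0,0,0,1, 0.06,0,0,0,0,0,1]'
python3 -m creep '[0.03,0,0,0,0,0,1, 0.03,0,0,0,0,0,1]'
python3 -m creep '[0.03,0,0,0,0,0,1, 0.03,0,0,0,0,0,1]'
python3 -c 'from h import *;rep()'
```

```text
clock: 8.2
tcp_pos: [0.5749, -0.007, 0.0334]
ee_rot: [180.0, -0.0, 72.7]
wrist_force: [-1.8, -5.2, 1.5]
grip_width: 0.0
clock: 8.4
tcp_pos: [0.5756, -0.0047, 0.0334]
ee_rot: [180.0, -0.0, 72.7]
wrist_force: [-1.8, -5.3, 1.7]
grip_width: 0.0
clock: 8.6
tcp_pos: [0.5762, -0.0025, 0.0333]
ee_rot: [180.0, -0.0, 72.7]
wrist_force: [-1.6, -5.3, 0.2]
grip_width: -0.003
t 8.7 fix mm [-2.7 -0.4] z 33.4 rot [ 1.7999e+02 -1.0000e-02  7.2680e+01] F fix [-2.5  0.9] 1.3 g -0.002
```

```bash
for i in 1; do python3 -m creep '[0.03,0,0,0,0,0,1, 0.03,0,0,0,0,0,1]'
python3 -m creep '[0.03,0,0,0,0,0,1]'
python3 -m creep '[0.03,0,0,0,0,0,1]'; done
python3 -c 'from h import *;rep()'
```

```text
clock: 8.9
tcp_pos: [0.5769, -0.0003, 0.0334]
ee_rot: [180.0, 0.0, 72.7]
wrist_force: [-1.4, -5.5, 2.2]
grip_width: -0.002
clock: 9.0
tcp_pos: [0.5771, 0.0002, 0.0334]
ee_rot: [-180.0, 0.1, 72.7]
wrist_force: [-6.0, -19.9, 3.9]
grip_width: 0.002
clock: 9.1
tcp_pos: [0.5771, 0.0003, 0.0334]
ee_rot: [-180.0, 0.1, 72.7]
wrist_force: [-8.6, -31.0, 4.8]
grip_width: -0.0
t 9.2 fix mm [-0.  -0.3] z 33.4 rot [-1.7995e+02  1.1000e-01  7.2690e+01] F fix [-22.1  -0.9] 3.6 g 0.001
```

```bash
python3 -m creep '[-0.3,0,0,0,0,0,1, -0.7,0,0,0,0,0,1, 0,0,-0.6,0,0,0,1, 0,0,-1,0,0,0,1, 0,0,-1,0,0,0,1, 0.4,-0.6,0,0,0,0,1, 0.6,-0.8,0,0,0,0,1, 0,-0.8,0,0,0,0,1, 0,-0.8,0,0,0,0,1, 0,-0.8,0,0,0,0,1, 0,0,0,0,0,0,1]'
python3 - <<'E'
from h import *
rep()
a=C['top']['color'][140:270,205:405]; b=C['side']['color'][180:310,235:395]
cv2.imwrite('pics/p5.png',cv2.resize(np.hstack([a,b]),None,fx=2.2,fy=2.2,interpolation=2))
E
```

```text
clock: 10.3
tcp_pos: [0.4291, 0.0485, 0.1374]
ee_rot: [-179.9, 0.0, 72.7]
wrist_force: [0.5, 0.4, 0.6]
grip_width: -0.006
t 10.4 fix mm [  2.4 151.3] z 137.7 rot [ 1.7993e+02 -4.0000e-02  7.2700e+01] F fix [-0.5 -0.8] -0.6 g -0.0
```

View pics/p5.png

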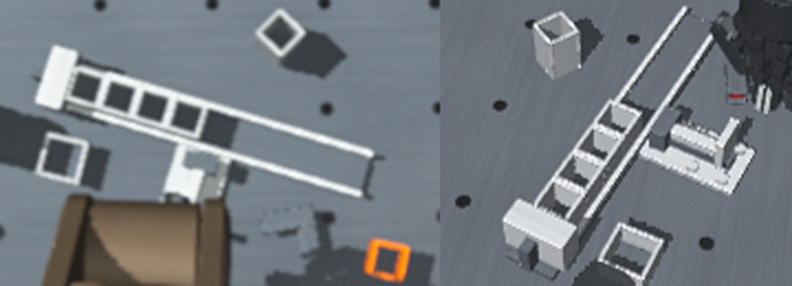

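The row is home in one train, and the fingertips are outside the bolt handle. Next I go down and push the bolt.

```bash
python3 -m creep '[-0.05,-0.05,0.5,0,0,0,1, 0,0,0.5,0,0,0,1, 0,0,0.5,0,0,0,1, 0,0,0.5,0,0,0,1, 0,0,0.15,0,0,0,1, 0,0,0,0,0,0,1]'
python3 -c 'from h import *;rep()'
python3 -m creep '[0,0.1,0,0,0,0,1, 0,0.1,0,0,0,0,1, 0,0.1,0,0,0,0,1, 0,0.1,0,0,0,0,1, 0,0.1,0,0,0,0,1, 0,0.1,0,0,0,0,1, 0,0.1,0,0,0,0,1, 0,0.1,0,0,0,0,1]'
python3 -c 'from h import *;rep()'
```

```text
clock: 11.0
tcp_pos: [0.4305, 0.0459, 0.0506]
ee_rot: [-179.9, 0.0, 72.7]
wrist_force: [0.0, 0.7, 0.0]
grip_width: -0.001
t 11.1 fix mm [  0.2 153. ] z 51.7 rot [ 1.7996e+02 -2.0000e-02  7.2660e+01] F fix [0.1 0.4] 0.8 g 0.001
clock: 11.9
tcp_pos: [0.4607, 0.0364, 0.0513]
ee_rot: [-180.0, 0.0, 72.7]
wrist_force: [-1.8, -0.4, 2.0]
grip_width: 0.0
t 12.0 fix mm [1.00e-01 1.21e+02] z 51.2 rot [ 1.7997e+02 -1.0000e-02  7.2670e+01] F fix [ 0.3 -0.3] -0.3 g -0.001
```

```bash
python3 -m creep '[0,0.1,0,0,0,0,1, 0,0.1,0,0,0,0,1, 0,0.1,0,0,0,0,1, 0,0.1,0,0,0,0,1, 0,0.1,0,0,0,0,1, 0,0.1,0,0,0,0,1, 0,0.1,0,0,0,0,1, 0,0.05,0,0,0,0,1, 0,0.05,0,0,0,0,1]'
python3 -m creep '[0,0.04,0,0,0,0,1, 0,0.04,0,0,0,0,1]'
python3 -m creep '[0,0.03,0,0,0,0,1, 0,0.03,0,0,0,0,1]'
python3 -c 'from h import *;rep()'
```

```text
clock: 12.9
tcp_pos: [0.4913, 0.0269, 0.0513]
ee_rot: [-180.0, -0.0, 72.7]
wrist_force: [-2.6, -0.1, -0.4]
grip_width: 0.0
clock: 13.1
tcp_pos: [0.4942, 0.026, 0.0513]
ee_rot: [-180.0, -0.0, 72.7]
wrist_force: [-2.3, 0.5, -0.8]
grip_width: 0.001
clock: 13.3
tcp_pos: [0.4965, 0.0253, 0.0513]
ee_rot: [-180.0, -0.0, 72.7]
wrist_force: [-1.6, -0.3, -0.8]
grip_width: 0.006
t 13.4 fix mm [ 0.  83.8] z 51.3 rot [ 1.7998e+02 -1.0000e-02  7.2670e+01] F fix [-0.9  2. ] -1.2 g 0.0
```

```bash
python3 -m creep '[0,0.03,0,0,0,0,1, 0,0.03,0,0,0,0,1]'
python3 -m creep '[0,0.03,0,0,0,0,1]'
python3 -m creep '[0,0.03,0,0,0,0,1]'
python3 -c 'from h import *;rep()'
```

```text
clock: 13.6
tcp_pos: [0.4988, 0.0246, 0.0513]
ee_rot: [-180.0, -0.0, 72.7]
wrist_force: [-2.1, -0.8, -1.3]
grip_width: -0.003
clock: 13.7
tcp_pos: [0.4995, 0.0243, 0.0512]
ee_rot: [-179.9, 0.0, 72.7]
wrist_force: [-7.3, 2.9, 3.4]
grip_width: 0.002
clock: 13.8
tcp_pos: [0.4997, 0.0243, 0.0512]
ee_rot: [-179.8, 0.0, 72.7]
wrist_force: [-12.7, 6.1, 7.7]
grip_width: 0.004
t 13.9 fix mm [-0.1 80.7] z 51.3 rot [-1.798e+02  3.000e-02  7.268e+01] F fix [1.2 9.8] 5.0 g -0.001
```

The force rose from 2 N to about 14 N at TCP y ≈ 81 mm, which is where I expected the bolt's end. I back off, lift and check.

```bash
python3 -m creep '[0,-0.4,0,0,0,0,1, 0,-0.8,0,0,0,0,1, 0,-0.3,-0.7,0,0,0,1, 0,0,-1,0,0,0,1, 0,0,-1,0,0,0,1, 1,0,0,0,0,0,1, 1,0,0,0,0,0,1, 1,0,0,0,0,0,1, 1,0,0,0,0,0,1, 1,0,0,0,0,0,1, 1,0,0,0,0,0,1, 0,0,0,0,0,0,1]'
python3 - <<'E'
from h import *
rep()
a=C['top']['color'][140:270,205:405]; b=C['side']['color'][180:310,235:395]
cv2.imwrite('pics/p6.png',np.vstack([cv2.resize(x,(600,h),interpolation=2) for x,h in((a[:,:130],300),(b[:,:130],300))]) if 0 else cv2.resize(np.hstack([a,b]),None,fx=2.2,fy=2.2,interpolation=2))
cv2.imwrite('pics/p7.png',cv2.resize(b,None,fx=4.5,fy=4.5,interpolation=2))
E
```

```text
clock: 15.1
tcp_pos: [0.5166, 0.2747, 0.1594]
ee_rot: [179.9, -0.1, 72.9]
wrist_force: [-0.8, -0.7, 0.2]
grip_width: -0.003
t 15.2 fix mm [240.7 139.1] z 159.1 rot [ 1.7998e+02 -1.0000e-02  7.2770e+01] F fix [-0.4 -0.2] 0.0 g -0.001
```

View pics/p6.png

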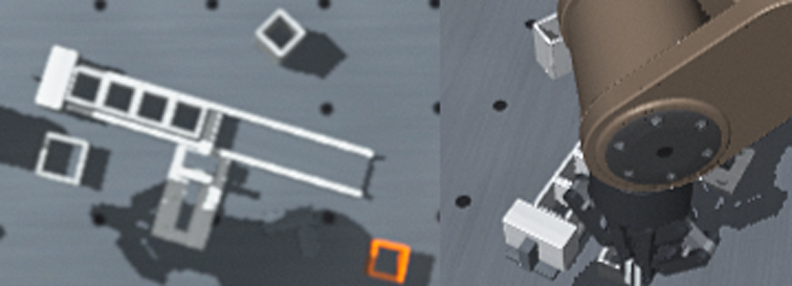

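View pics/p7.png

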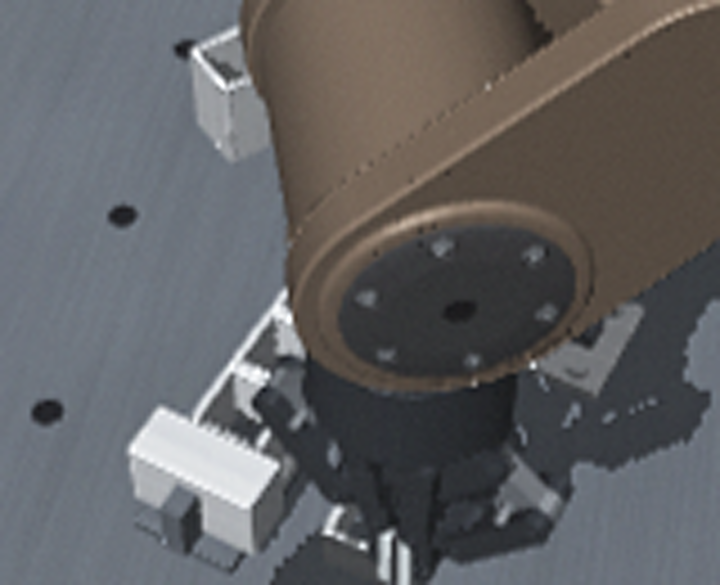

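```bash
python3 - <<'E'
from h import *
a=C['top']['color'][155:255,215:315]
cv2.imwrite('pics/p8.png',cv2.resize(a,None,fx=6,fy=6,interpolation=2))
CR['top']=(205,140)
for nm,fx,fy,z in(('lug in',0,67,.062),('tube d rear',10,0,.048),('bolt tip',0,-18,.032),('a front',170,0,.048)):
    p=np.array([*(t0+R0@[fx/1e3,fy/1e3]),z]);T=C['top']['camera_from_world']
    u=cv2.projectPoints(p[None],cv2.Rodrigues(T[:3,:3])[0],T[:3,3],C['top']['mtx'],C['top']['distortion'])[0][0,0]
    print(nm,np.round((u-[215,155])*6,0))
E
```

```text
lug in [465. 395.]
tube d rear [490. 238.]
bolt tip [526. 209.]
a front [126. 129.]
```

View pics/p8.png

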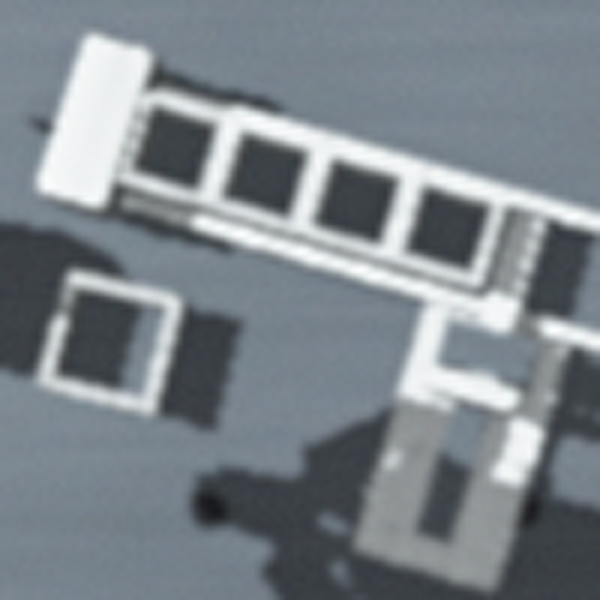

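The top view shows the row tight against the stop, from about (135,130) to (495,245). The bolt bar crosses the channel right behind tube_d at about (520,245), and its handle is next to the bridge.

```bash
python3 -c 'from cell import bot;bot.job_done()'
```

```text
the job is handed in; nothing more can be done
```

I pushed the four tubes as one train, touching only tube_d, until they sat against the end stop. Then I pushed the cross bolt in behind them and handed the job in at about 15 s on the robot's clock.

- **Row home:** the push force rose from about 5 N to 31 N within 1 mm of the expected home position. The top view shows the row against the stop with no visible gaps.
- **Bolt in:** the force rose from about 2 N to 14 N at TCP y ≈ 81 mm, which matches the bolt's own end (lug at 67 mm). The top view shows the bar across the channel behind tube_d.
- **Robot clear:** it was raised and away from everything, with wrist force near zero.
- **Bystanders:** the spare tube, offcut and orange tube looked unmoved in the last pictures. I did not look again at the hammer, brush, can or pliers, which the arm did not come near. The magnet was hidden by shadow in the last top view; it looked unmoved in the picture before the bolt push.

**Checks that disagreed:** the two cameras put the fixture about 4 mm apart along the channel. I therefore relied on the contact forces for the end positions. In the last side view the arm hid most of the row and the bolt, so the final picture check rests on the top view alone.

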